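# Scan the tin of plugs, then bring the red-lidded jar round and hold it

### The arm

A 7-joint arm with a two-finger parallel gripper is mounted at the origin on the work surface. World frame = base frame: x ahead of the robot, y to its left, z up, the work surface at z = 0. Lengths are in m, angles in rad, forces in N, time in s.
With the tool pointing down it reaches from about 0.4 to 0.925 m from the base axis. Payload 4.1 kg.
Tool frame: the origin (TCP) lies midway between the tips of the shut fingers; the grasp point (between the pads) lies 19 mm behind it (r.tcp_to_grasp is the distance from the TCP to the grasp point, in m); z points along the fingers, y is the line along which they close (so a half turn about z gives the same grasp; the last joint's range is limited). The gripper opens to 85 mm and grips with 20 to 120 N. Pads are 22 mm wide; open, the fingers measure 114 mm over their backs; the gripper's body (76 mm by 85 mm) begins 54 mm behind the grasp point. The pads swing forward as they close: fully open they stand 13 mm farther back than shut.
Start: joints at [1.228, 0.398, 0.045, 1.537, -0.019, 1.207, -0.051], TCP at [0.157, -0.631, 0.231] pointing down, gripper open.
Joint ranges: [-2.82, 2.82], [-0.49, 2.23], [-1.37, 1.46], [0, 2.46], [-1.36, 4.5], [0.23, 2], [-2.94, 2.94]. Speed limits (rad/s): [2.57, 2.57, 3.14, 3.14, 3.14, 3.14, 3.14].

### API

Orientations are given as a 3x3 rotation matrix whose columns are the frame's x, y, z axes.
In Python, from bench import r gives the robot as it stands. The module is installed in compiled form; this text tells all that it offers.
- The arm moves only by the tool move_arm, never from a script. Its argument "series" is a list of rows, each an object of numbers: "x", "y", "z": the shift along the tool's x, y, z in mm; "rx", "ry", "rz": the turn, a rotation vector about the tool's x, y, z in rad; "claw": the closure in counts, from 0 (fully open) to 255 (shut). A call has 1 to 20 rows; each row shifts and turns the commanded pose from where the row before left it, along the tool's axes as they then stand; what a row does not reach is not made up. A row lasts 1/12 s, in which the tool goes at most 41.7 mm and 7.16 degrees, less where a joint would pass 70% of its speed; a pose out of reach is approached as far as the arm can. A call is refused whole if a number of a shift passes 41.7 or a number of a turn 0.125, either way. A call with a gripper value outside its range is refused whole. The fingers move at their own pace and stop on an object; "newtons" is the grip in N (left out, the last holds). Time passes only in rows, so rows that do not move let the fingers close. It gives the time, the measured TCP pose, the force, the opening and the grip force at its end, in the units of the state.
- r.state(): the state, without advancing time (a new reading comes with each control period).
- r.grab_frame(name): name is "scene" or "top" or "wrist"; returns a dict with "frame" (384x512x3 uint8, blue, green, red), "range_z" (384x512 float32, m along the optical axis (not along the pixel's ray), 0 where there is no reading), "fovy" (degrees; the focal length in pixels is half the picture's height over the tangent of half this angle, whatever the lens; pixels are square), "cx", "cy" (the principal point, pixels), "rvec" (rotation vector, rad) and "tvec" (3), from world to camera coordinates, as OpenCV has them. Camera axes: x right, y down, z forward; pixel columns grow to the right and rows downward; lengths in m; the calibration is good to about 2 mm. A picture is of the moment at which its call begins.
- r.sign_off(): hands the job in; it is judged then, once.
The state is a dict: "time": time; "q": joint angles; "qd": joint speeds; "joint_torque": joint torques, N m; "ee_pos": TCP position; "tcp_rot": TCP orientation; "ft_force": force on the tool from outside, world axes, zero at the start; "ft_torque": the same for the moment, N m; "gripper_width": finger opening in m; "grasp_force": force on a finger pad.
Only numpy, scipy, OpenCV 4.12 (cv2) and the standard library are available. Lean on these libraries where they do the work, as an engineer would, in place of code of your own. Each camera call takes 0.05 s, during which the arm holds its last target. There are 200 camera calls.

### The job

Pick up the yellow tag reader, hold it level and steady for a good second with the window under its head a few centimetres above the striped tag on the tin of dowel plugs, and lay it back flat in the middle of the pale mat. Then, to get the jar ready for refilling, take the red-lidded jar by its lid and guide the carousel round, without flinging it, until that jar stands squarely in front of the yellow marker post (not the grey one). Finish while still gripping that lid so the turntable is held still; leave the tin and the red clamp where they are.

Things in the scene. Friction and masses are not known exactly. Their poses are not given: they have to be found in the camera images.
- reader_grip (a point): The tag reader: loose, about 220 g, yellow handle and black head, lying flat on the mat, head away from the robot. This point is the middle of its grip, 18 mm above its flat underside; x runs along the handle to the head, z up. Handle 30 mm wide (y), 36 mm high, from x = -80 to +35 mm; head 52 mm wide, 40 mm high, from x = +30 to +85 mm.
- reader_window (a point): Centre of the reader's window in the underside of its head, 60 mm ahead (x) of reader_grip and 18 mm below it. It looks straight down while the reader is level.
- reader: The tag reader as a whole; origin in the plane of its underside, 18 mm below reader_grip, same axes.
- mat: Pale green-white silicone mat, fixed, 240 mm (its x) by 140 mm (its y), 6 mm thick; origin at the centre of its underside, on the slab.
- tag (a point): The striped paper tag at the centre of the top of the tin's lid, 36 x 30 mm, 50 mm above the slab; z up.
- tin: Round lidded metal tin, loose, about 400 g, 76 mm across and 50 mm high; origin at the centre of its underside. To be left where it stands.
- carousel_base: Fixed black foot of the carousel, 170 mm across; origin on the slab, on the turntable's axis. The round turntable over it is 250 mm across, top face 24 mm above the slab; fixed to it are five jars, 90 mm from the axis and 72 degrees apart, one with a red lid, the others white or grey, and a small knob in the middle, 46 mm above the slab.
- turntable (a joint): Angle (rad) of the wooden turntable about its vertical axis, growing anticlockwise seen from above. At 0 the red-lidded jar lies in the -x direction of carousel_base from the axis. It turns well beyond half a turn either way, with light friction (about 0.05 N m), and coasts a little if pushed fast.
- red_jar: The clear jar with the red lid, fixed to the turntable 90 mm from the axis; 84 mm high in all, jar 48 mm across; origin at the centre of its underside, 24 mm above the slab.
- red_lid (a point): Centre of the red lid (half-way up it), 98 mm above the slab. The lid is a disc 50 mm across and 20 mm high, its top 108 mm above the slab. The neighbouring lids are of the same size and height, about 106 mm away centre to centre.
- front_point (a point): Imaginary point on the turntable, straight out from the axis through the red-lidded jar, 147 mm from the axis. It lies over the yellow marker when the jar stands squarely in front of that marker.
- yellow_marker: Yellow pointed post, 60 mm high, 20 mm thick (36 mm at its foot), fixed on the slab 147 mm from the carousel's axis, on the robot's side of the carousel, to the left or to the right. Origin at the centre of its underside.
- grey_marker: The same post in grey, on the other side; not the one to use.
- clamp: Red plastic spring clamp lying flat, about 145 x 90 mm and 22 mm high, loose; origin under its pivot. Bystander.

How it is judged:
By the outcome, as a careful person would: the job done as asked, in the order asked, and still so for the second after the job is handed in, while the arm keeps its last pose, push and grip.
It also fails if it takes over 58 s, if anything falls off the work surface, if the arm or the gripper's body presses on something with over 40 N, if the wrist force passes 120 N, or if a joint passes its speed limit or range.

## Working session

There is one attempt and no reset: what is moved stays moved. The work goes in short steps, Python scripts to look and compute and a tool call to move; the robot and the scene stay as the last step left them, time stands still between calls to the robot, and variables do not carry over. Pictures are saved under pics/ and viewed, at most 10 in all, crops included, and the job is handed in when it is done.

Besides the shell and the picture viewer there is one more tool, called after ">>>" as name([rows], argument=value, ...), one row to a line, values as JSON. move_arm: Moves the arm, as the interface text tells. Its arguments: {"type":"object","properties":{"series":{"type":"array","items":{"type":"object","properties":{"x":{"type":"number"},"y":{"type":"number"},"z":{"type":"number"},"rx":{"type":"number"},"ry":{"type":"number"},"rz":{"type":"number"},"claw":{"type":"number"}}}},"newtons":{"type":"number"}},"required":["series"]}

```bash
mkdir -p pics; cat > h.py <<'E'
import numpy as np, cv2
from bench import r
def cam(n):
    f=r.grab_frame(n); f['R']=cv2.Rodrigues(np.array(f['rvec'],float))[0]; f['t']=np.array(f['tvec'],float).ravel()
    f['f']=192/np.tan(np.radians(f['fovy'])/2); return f
def ray(f,u,v,z):
    d=f['R'].T@np.array([(u-f['cx'])/f['f'],(v-f['cy'])/f['f'],1]); c=-f['R'].T@f['t']
    return c+d*(z-c[2])/d[2]
def cloud(f):
    v,u=np.mgrid[:384,:512]; Z=f['range_z']
    P=np.stack([(u-f['cx'])/f['f']*Z,(v-f['cy'])/f['f']*Z,Z],-1)
    W=(P-f['t'])@f['R']; W[Z==0]=np.nan; return W
E
python3 - <<'E'
from h import *
a=cam('top');b=cam('scene')
cv2.imwrite('pics/a.png',a['frame']);cv2.imwrite('pics/b.png',b['frame'])
for f in(a,b): print(-f['R'].T@f['t'],f['f'],f['cx'],f['cy'])
np.savez('a.npz',**{k:a[k] for k in a});np.savez('b.npz',**{k:b[k] for k in b})
s=r.state();print(s['time'],s['ee_pos'],np.round(s['tcp_rot'],3),r.tcp_to_grasp)
E
```

```text
[ 0.43793746 -0.02517225  0.90484686] 371.9700789000729 257.7611044178991 185.3989500945659
[ 0.99068626 -0.24149515  0.75359355] 353.55743059084284 254.10704709351168 189.28817675532812
0.1 [ 0.15676878 -0.63022859  0.23034749] [[ 0.97   0.241 -0.001]
 [ 0.241 -0.97   0.002]
 [-0.    -0.002 -1.   ]] 0.0187
```

View pics/a.png

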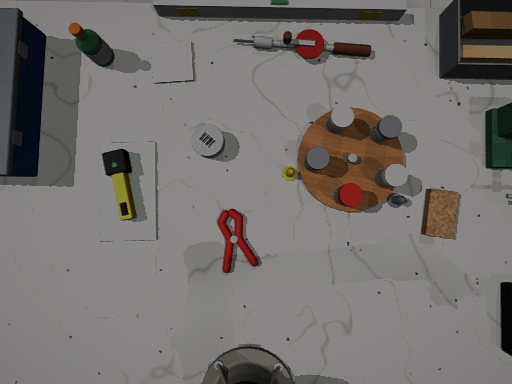

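View pics/b.png

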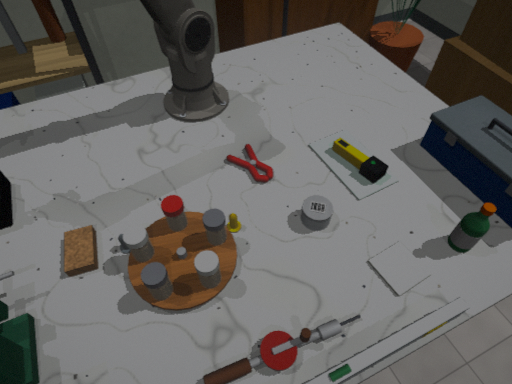

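The top view shows the reader at about (122,185) with its head up, on the mat. The tin is at (208,140), and the carousel axis is at about (352,158). The red lid is at (350,194), the yellow post at (290,173), the grey post at (398,200) and the clamp at (236,240). The scene view agrees.

```bash
cat > m.py <<'E'
from h import *
F={k:dict(np.load(k+'.npz')) for k in 'ab'}
def hsv(f): return cv2.cvtColor(f['frame'],cv2.COLOR_BGR2HSV)
for k,f in F.items():
    W=cloud(f);H=hsv(f);h,s,v=[H[...,i].astype(int) for i in range(3)]
    print('==',k)
    def region(xy,rad): return np.hypot(W[...,0]-xy[0],W[...,1]-xy[1])<rad
    yel=(h>20)&(h<36)&(s>130)&(v>80)
    n,l,st,c=cv2.connectedComponentsWithStats(yel.astype(np.uint8))
    for i in range(1,n):
        if st[i,4]>15:
            p=W[l==i];print('yel',c[i].round(1),st[i,4],np.nanmean(p,0).round(3),'z',np.nanpercentile(p[:,2],[5,50,98]).round(3))
    red=((h<6)|(h>174))&(s>150)&(v>60)
    n,l,st,c=cv2.connectedComponentsWithStats(red.astype(np.uint8))
    for i in range(1,n):
        if st[i,4]>60:
            p=W[l==i];zt=np.nanpercentile(p[:,2],90);q=p[abs(p[:,2]-zt)<.006];(cx,cy),rr=cv2.minEnclosingCircle(q[:,:2].astype(np.float32))
            print('red',c[i].round(1),st[i,4],np.nanmean(p,0).round(3),'ztop',zt.round(3),'circ',round(cx,4),round(cy,4),round(rr,4))
    # flat-top discs by height: lids at 108, tin at 50
    for nm,z,tol in(('lids',.108,.006),('tin',.050,.006)):
        m=(abs(W[...,2]-z)<tol)&(W[...,0]<.85)&(W[...,0]>.2)
        n,l,st,c=cv2.connectedComponentsWithStats(m.astype(np.uint8))
        for i in range(1,n):
            if st[i,4]>150:
                p=W[l==i];(cx,cy),rr=cv2.minEnclosingCircle(p[:,:2].astype(np.float32));print(nm,c[i].round(1),st[i,4],round(cx,4),round(cy,4),round(rr,4),'mean',np.nanmean(p,0).round(4))
    # reader: points with height 30-60mm in the reader region
    m=(W[...,2]>.025)&(W[...,2]<.065)&region((.42,.33),.14)
    p=W[m];rect=cv2.minAreaRect(p[:,:2].astype(np.float32));print('reader rect',rect)
    hd=p[:,2]>.0435; print('head', cv2.minAreaRect(p[hd,:2].astype(np.float32)))
    ym=yel&m;py=W[ym];print('handle',cv2.minAreaRect(py[:,:2].astype(np.float32)),np.nanpercentile(py[:,2],[10,50,90]).round(4))
    # posts
    m=(W[...,2]>.02)&(W[...,2]<.07)&(W[...,0]<.55)&(W[...,1]<-.05)
    n,l,st,c=cv2.connectedComponentsWithStats(m.astype(np.uint8))
    for i in range(1,n):
        if st[i,4]>15: p=W[l==i];print('post?',c[i].round(1),st[i,4],np.nanmean(p,0).round(4),np.nanmax(p[:,2]).round(3))
    # turntable wood
    wood=(h>5)&(h<20)&(s>90)&(abs(W[...,2]-.024)<.006)
    p=W[wood&region((.52,-.2),.2)];print('table',cv2.minEnclosingCircle(cv2.convexHull(p[:,:2].astype(np.float32))),np.nanmedian(p[:,2]))
a=F['a']
big=cv2.resize(a['frame'][130:250,85:245],(800,600),interpolation=cv2.INTER_CUBIC);cv2.imwrite('pics/c.png',big)
E
python3 m.py
```

```text
== a
yel [289.2 172.7] 140 [ 0.524 -0.085  0.018] z [0.001 0.005 0.056]
yel [121.3 193.4] 458 [0.464 0.307 0.042] z [0.039 0.042 0.045]
red [310.1  43.7] 521 [ 0.837 -0.128  0.029] ztop 0.031 circ 0.8373 -0.1263 0.0363
red [350.4 194.2] 427 [ 0.473 -0.211  0.107] ztop 0.11 circ 0.4726 -0.211 0.0249
red [233.9 238.1] 884 [0.366 0.042 0.018] ztop 0.021 circ 0.359 0.0423 0.0756
lids [15.1 97.3] 542 0.6723 0.5364 0.1776 mean [0.6675 0.5261 0.1084]
lids [86.2 39.6] 157 0.8054 0.3812 0.0219 mean [0.8001 0.3762 0.1079]
lids [341.7 115.9] 419 0.6419 -0.1908 0.0256 mean [ 0.642  -0.19    0.1077]
lids [389.7 126.4] 423 0.622 -0.2935 0.0257 mean [ 0.6215 -0.2936  0.1076]
lids [317.1 157.5] 412 0.5504 -0.1391 0.0252 mean [ 0.5499 -0.1385  0.1077]
lids [395.2 174.9] 434 0.5166 -0.3065 0.0253 mean [ 0.5167 -0.3057  0.1075]
lids [350.1 194.3] 429 0.4724 -0.2108 0.0251 mean [ 0.4727 -0.2102  0.1077]
tin [ 29.5 103.1] 490 0.6749 0.5432 0.1754 mean [0.6709 0.5312 0.0501]
tin [466.7  63.6] 213 0.8083 -0.5204 0.0825 mean [ 0.7871 -0.4905  0.05  ]
tin [483.8  51.5] 470 0.8188 -0.5366 0.0609 mean [ 0.8187
[... 2404 characters left out ...]
858414769173), 12.588174819946289)
handle ((0.46083807945251465, 0.3042590618133545), (0.10729075968265533, 0.0300156082957983), 14.296211242675781) [0.0405 0.0424 0.044 ]
post? [0.7 4.1] 17 [-1.0382 -0.5813  0.0286] 0.039
post? [71.6 15.3] 92 [-0.7331 -0.2991  0.0455] 0.069
post? [179.3 100.1] 201 [ 0.029  -0.0628  0.0416] 0.07
post? [  4.  199.6] 455 [ 0.2212 -0.5916  0.0406] 0.062
post? [169.7 238.6] 2275 [ 0.5097 -0.2424  0.0294] 0.07
post? [233.2 219.1] 90 [ 0.5326 -0.0886  0.0411] 0.06
post? [ 79.4 249.2] 1244 [ 0.446  -0.4413  0.03  ] 0.035
post? [121.8 240.2] 56 [ 0.4746 -0.3454  0.0423] 0.06
table ((0.5634850263595581, -0.22902502119541168), 0.12513123452663422) 0.024668544825576004
```

View pics/c.png

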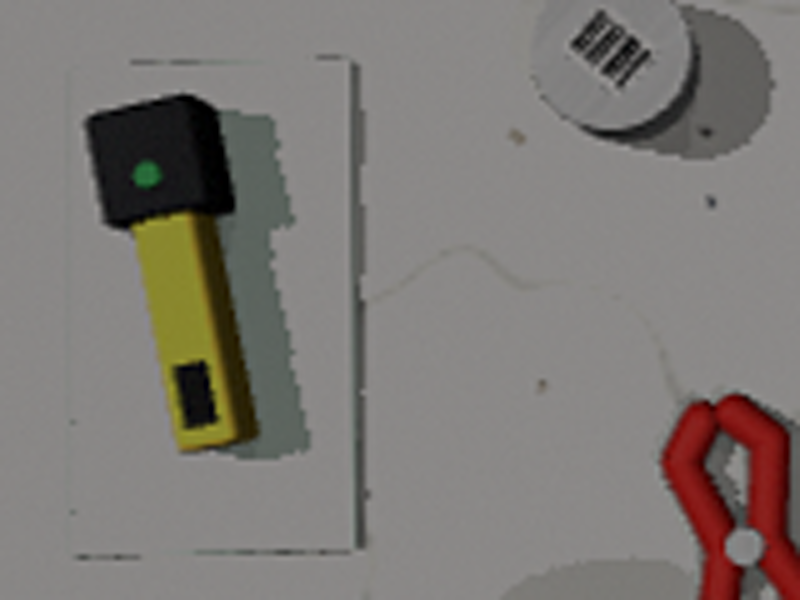

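The crop shows the mat's corners at about (68,65), (352,60), (360,550) and (75,557). The tag centre is at about (610,48), and the reader is tilted about 14°, close to the tool's present yaw.

>>> move_arm([
  {"x":30,"y":-26},
  {"x":30,"y":-26},
  {"x":30,"y":-26},
  {"x":30,"y":-26},
  {"x":30,"y":-26},
  {"x":30,"y":-26},
  {"x":30,"y":-26},
  {"x":30,"y":-26},
  {"x":30,"y":-26},
  {"x":30,"y":-26},
  {"x":30,"y":-26},
  {"x":30,"y":-26},
  {"x":10,"y":-30},
  {"x":5,"y":-38},
  {"x":5,"y":-38},
], newtons=60)

```text
invalid input
```

```bash
cat >> h.py <<'E'
def go(p,yaw=None):
    s=r.state();R=np.array(s['tcp_rot']);d=np.array(p)-s['ee_pos']
    print('t',round(s['time'],2),'pos',np.round(s['ee_pos'],4),'tool shift mm',(R.T@d*1000).round(1),'yaw',np.degrees(np.arctan2(R[1,0],R[0,0])).round(2),'tilt',R[:2,2].round(4))
E
python3 - <<'E'
from h import *
for k in 'ab':
    f=dict(np.load(k+'.npz'))
    if k=='a':
        c=np.array([ray(f,85+u/5-.4,130+v/5-.4,.006) for u,v in((68,65),(352,60),(360,550),(75,557))]);print(c.round(4),'mat',c.mean(0))
        c=c[:,:2];print('long dir',(np.degrees(np.arctan2(*(c[0]-c[3])[::-1])),np.degrees(np.arctan2(*(c[1]-c[2])[::-1]))),np.linalg.norm(c[0]-c[3]),np.linalg.norm(c[0]-c[1]))
go((.4835,.3113,.15)); print(np.round(r.state()['q'],2))
f=cam('wrist');cv2.imwrite('pics/w.png',f['frame']);np.savez('w.npz',**f)
W=cloud(f)
m=abs(W[...,2]-.108)<.006
n,l,st,c=cv2.connectedComponentsWithStats(m.astype(np.uint8))
for i in range(1,n):
    if st[i,4]>150: p=W[l==i];print(c[i].round(0),st[i],cv2.minEnclosingCircle(p[:,:2].astype(np.float32)),np.nanmean(p,0))
E
```

```text
[[0.5878 0.3836 0.006 ]
 [0.5937 0.2438 0.006 ]
 [0.3557 0.2295 0.006 ]
 [0.3485 0.3674 0.006 ]] mat [0.47141478 0.30607741 0.006     ]
long dir (np.float64(3.8598343431256503), np.float64(3.4363604928094684)) 0.23990153692188715 0.13993411126162447
t 0.1 pos [ 0.1568 -0.6302  0.2303] tool shift mm [ 544.4 -834.6   81.8] yaw 13.97 tilt [-0.0006  0.0017]
[ 1.23  0.4   0.05  1.54 -0.02  1.21 -0.05]
[278. 142.] [ 232   91   96  104 6371] ((0.20092712342739105, -0.6401610374450684), 0.050097253173589706) [ 0.20286981 -0.63936254  0.11261637]
```

View pics/w.png

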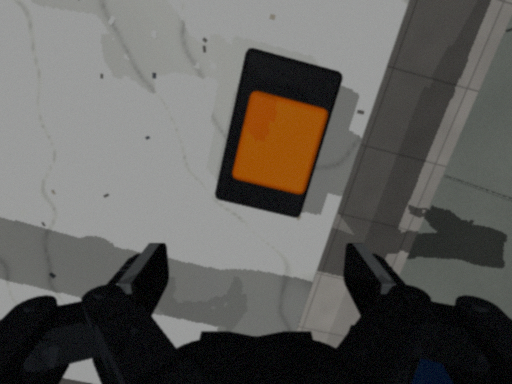

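The wrist view shows only an orange-and-black box near the start. The move was refused, probably because some row keys were missing, so I'll send full rows.

>>> move_arm([
  {"x":30,"y":-26,"z":0,"rx":0,"ry":0,"rz":0,"claw":0},
  {"x":30,"y":-26,"z":0,"rx":0,"ry":0,"rz":0,"claw":0},
  {"x":30,"y":-26,"z":0,"rx":0,"ry":0,"rz":0,"claw":0},
  {"x":30,"y":-26,"z":0,"rx":0,"ry":0,"rz":0,"claw":0},
  {"x":30,"y":-26,"z":0,"rx":0,"ry":0,"rz":0,"claw":0},
  {"x":30,"y":-26,"z":0,"rx":0,"ry":0,"rz":0,"claw":0},
  {"x":30,"y":-26,"z":0,"rx":0,"ry":0,"rz":0,"claw":0},
  {"x":30,"y":-26,"z":0,"rx":0,"ry":0,"rz":0,"claw":0},
  {"x":30,"y":-26,"z":0,"rx":0,"ry":0,"rz":0,"claw":0},
  {"x":30,"y":-26,"z":0,"rx":0,"ry":0,"rz":0,"claw":0},
  {"x":30,"y":-26,"z":0,"rx":0,"ry":0,"rz":0,"claw":0},
  {"x":30,"y":-26,"z":0,"rx":0,"ry":0,"rz":0,"claw":0},
  {"x":10,"y":-20,"z":0,"rx":0,"ry":0,"rz":0,"claw":0},
], newtons=60)

```text
time: 1.23
ee_pos: [0.4393, -0.2147, 0.2315]
tcp_rot: [[0.969, 0.247, 0.003], [0.247, -0.969, 0.001], [0.003, -0.001, -1.0]]
ft_force: [0.7, 0.4, 0.8]
gripper_width: 0.085
grasp_force: 0.0
```

```bash
python3 - <<'E'
from h import *
go((.4835,.3113,.15)); print(np.round(r.state()['q'],2))
f=cam('wrist');cv2.imwrite('pics/w2.png',f['frame']);np.savez('w.npz',**f)
W=cloud(f)
m=abs(W[...,2]-.108)<.006
n,l,st,c=cv2.connectedComponentsWithStats(m.astype(np.uint8))
for i in range(1,n):
    if st[i,4]>150: p=W[l==i];print(c[i].round(0),st[i],cv2.minEnclosingCircle(p[:,:2].astype(np.float32)),np.nanmean(p,0))
E
```

```text
t 1.23 pos [ 0.4393 -0.2147  0.2315] tool shift mm [ 172.6 -498.7   82.4] yaw 14.32 tilt [0.0027 0.0014]
[ 0.63  0.12 -0.28  1.9   0.03  1.12 -0.99]
[409.  13.] [ 378    0   66   31 1518] ((0.6191589832305908, -0.2962244153022766), 0.0250101238489151) [ 0.60969998 -0.29708718  0.10826512]
[201.  37.] [ 170    4   62   68 3264] ((0.5509617328643799, -0.14025551080703735), 0.025040529668331146) [ 0.55109315 -0.14075891  0.10844674]
[379. 129.] [ 350  101   59   58 2623] ((0.5179665088653564, -0.30789464712142944), 0.025039782747626305) [ 0.51828386 -0.30687072  0.10860534]
[262. 151.] [ 235  124   55   56 2383] ((0.47341156005859375, -0.21226800978183746), 0.025045327842235565) [ 0.47422313 -0.212001    0.10864132]
```

>>> move_arm([
  {"x":12,"y":-36,"z":0,"rx":0,"ry":0,"rz":0,"claw":0},
  {"x":12,"y":-36,"z":0,"rx":0,"ry":0,"rz":0,"claw":0},
  {"x":12,"y":-36,"z":0,"rx":0,"ry":0,"rz":0,"claw":0},
  {"x":12,"y":-36,"z":0,"rx":0,"ry":0,"rz":0,"claw":0},
  {"x":12,"y":-36,"z":0,"rx":0,"ry":0,"rz":0,"claw":0},
  {"x":12,"y":-36,"z":5,"rx":0,"ry":0,"rz":0,"claw":0},
  {"x":12,"y":-36,"z":10,"rx":0,"ry":0,"rz":0,"claw":0},
  {"x":12,"y":-36,"z":10,"rx":0,"ry":0,"rz":0,"claw":0},
  {"x":12,"y":-36,"z":10,"rx":0,"ry":0,"rz":0,"claw":0},
  {"x":12,"y":-36,"z":10,"rx":0,"ry":0,"rz":0,"claw":0},
  {"x":12,"y":-36,"z":10,"rx":0,"ry":0,"rz":0,"claw":0},
  {"x":12,"y":-36,"z":10,"rx":0,"ry":0,"rz":0,"claw":0},
  {"x":12,"y":-33,"z":10,"rx":0,"ry":0,"rz":0,"claw":0},
  {"x":12,"y":-20,"z":10,"rx":0,"ry":0,"rz":0,"claw":0},
  {"x":4,"y":-13,"z":5,"rx":0,"ry":0,"rz":0,"claw":0},
  {"x":0,"y":0,"z":0,"rx":0,"ry":0,"rz":0,"claw":0},
  {"x":0,"y":0,"z":0,"rx":0,"ry":0,"rz":0,"claw":0},
], newtons=60)

```text
time: 2.7
ee_pos: [0.482, 0.3053, 0.1406]
tcp_rot: [[0.97, 0.243, -0.002], [0.243, -0.97, -0.001], [-0.002, 0.001, -1.0]]
ft_force: [0.2, -0.8, 0.3]
gripper_width: 0.0853
grasp_force: 0.0
```

```bash
python3 - <<'E'
from h import *
go((.483,.311,.013)); print(np.round(r.state()['q'],2))
f=cam('wrist');cv2.imwrite('pics/w3.png',f['frame'])
W=cloud(f);H=cv2.cvtColor(f['frame'],cv2.COLOR_BGR2HSV)
m=(H[...,0]>20)&(H[...,0]<36)&(H[...,1]>130)&(W[...,2]>.036)&(W[...,2]<.048)
p=W[m];rc=cv2.minAreaRect(p[:,:2].astype(np.float32));print(rc,m.sum(),p[:,2].mean())
m=(W[...,2]>.03)&(W[...,2]<.055)&(H[...,2]<60)&(W[...,0]>.49)&(abs(W[...,1]-.32)<.05)
p=W[m];print(cv2.minAreaRect(p[:,:2].astype(np.float32)))
E
```

```text
t 2.7 pos [0.482  0.3053 0.1406] tool shift mm [  2.6  -5.4 127.6] yaw 14.04 tilt [-0.0015 -0.0011]
[-0.13  0.4  -0.65  1.81  0.28  1.02 -2.21]
((0.48588961362838745, 0.3089594841003418), (0.1599045991897583, 0.046966277062892914), 17.154621124267578) 3521 0.042616816262369246
((0.5380355715751648, 0.3257432281970978), (0.05486702546477318, 0.05116530880331993), 14.07803726196289)
```

View pics/w3.png

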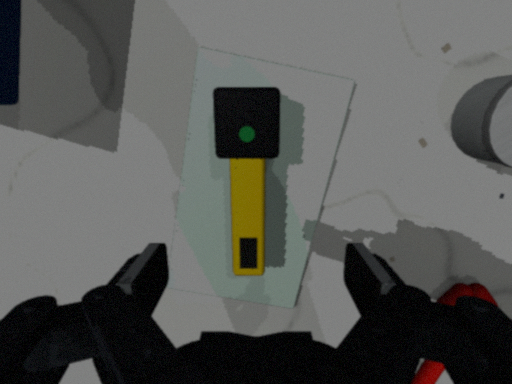

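The reader is between the fingers, with the head at (246,123) and the handle at (248,215). The mat corners are near (200,47), (355,80), (296,306) and (170,290).

>>> move_arm([
  {"x":1,"y":-6,"z":25,"rx":0,"ry":0,"rz":0,"claw":0},
  {"x":0,"y":0,"z":30,"rx":0,"ry":0,"rz":0,"claw":0},
  {"x":0,"y":0,"z":30,"rx":0,"ry":0,"rz":0,"claw":0},
  {"x":0,"y":0,"z":22,"rx":0,"ry":0,"rz":0,"claw":0},
  {"x":0,"y":0,"z":14,"rx":0,"ry":0,"rz":0,"claw":0},
  {"x":0,"y":0,"z":6,"rx":0,"ry":0,"rz":0,"claw":0},
  {"x":0,"y":0,"z":0,"rx":0,"ry":0,"rz":0,"claw":100},
  {"x":0,"y":0,"z":0,"rx":0,"ry":0,"rz":0,"claw":150},
  {"x":0,"y":0,"z":0,"rx":0,"ry":0,"rz":0,"claw":200},
  {"x":0,"y":0,"z":0,"rx":0,"ry":0,"rz":0,"claw":255},
  {"x":0,"y":0,"z":0,"rx":0,"ry":0,"rz":0,"claw":255},
  {"x":0,"y":0,"z":0,"rx":0,"ry":0,"rz":0,"claw":255},
  {"x":0,"y":0,"z":0,"rx":0,"ry":0,"rz":0,"claw":255},
  {"x":0,"y":0,"z":0,"rx":0,"ry":0,"rz":0,"claw":255},
], newtons=60)

```text
time: 3.92
ee_pos: [0.4831, 0.3124, 0.0158]
tcp_rot: [[0.97, 0.241, 0.002], [0.241, -0.97, 0.001], [0.003, -0.001, -1.0]]
ft_force: [-0.3, -0.8, 6.6]
gripper_width: 0.029
grasp_force: 61.9
```

>>> move_arm([
  {"x":0,"y":0,"z":-8,"rx":0,"ry":0,"rz":0,"claw":255},
  {"x":0,"y":0,"z":-18,"rx":0,"ry":0,"rz":0,"claw":255},
  {"x":0,"y":0,"z":-25,"rx":0,"ry":0,"rz":0,"claw":255},
  {"x":0,"y":8,"z":-18,"rx":0,"ry":0,"rz":0,"claw":255},
  {"x":0,"y":18,"z":-8,"rx":0,"ry":0,"rz":0,"claw":255},
  {"x":0,"y":27,"z":0,"rx":0,"ry":0,"rz":0,"claw":255},
  {"x":0,"y":30,"z":0,"rx":0,"ry":0,"rz":0,"claw":255},
  {"x":0,"y":30,"z":0,"rx":0,"ry":0,"rz":0,"claw":255},
  {"x":0,"y":30,"z":0,"rx":0,"ry":0,"rz":0,"claw":255},
  {"x":0,"y":28,"z":0,"rx":0,"ry":0,"rz":0,"claw":255},
  {"x":0,"y":23,"z":0,"rx":0,"ry":0,"rz":0,"claw":255},
  {"x":1,"y":16,"z":0,"rx":0,"ry":0,"rz":0,"claw":255},
  {"x":0,"y":9,"z":0,"rx":0,"ry":0,"rz":0,"claw":255},
  {"x":0,"y":4,"z":0,"rx":0,"ry":0,"rz":0,"claw":255},
  {"x":0,"y":0,"z":0,"rx":0,"ry":0,"rz":0,"claw":255},
  {"x":0,"y":0,"z":0,"rx":0,"ry":0,"rz":0,"claw":255},
  {"x":0,"y":0,"z":0,"rx":0,"ry":0,"rz":0,"claw":255},
], newtons=60)

```text
time: 5.33
ee_pos: [0.5364, 0.0972, 0.0914]
tcp_rot: [[0.97, 0.244, -0.0], [0.244, -0.97, 0.001], [0.0, -0.001, -1.0]]
ft_force: [0.3, -1.0, -2.8]
gripper_width: 0.0289
grasp_force: 60.6
```

```bash
python3 - <<'E'
from h import *
go((.538,.096,.093)); s=r.state();print(s['ft_force'],s['ft_torque'],s['gripper_width'])
for n in('scene','wrist'):
    f=cam(n);W=cloud(f);cv2.imwrite(f'pics/{n}h.png',f['frame']);H=cv2.cvtColor(f['frame'],cv2.COLOR_BGR2HSV)
    m=(H[...,2]<70)&(abs(W[...,0]-.595)<.045)&(abs(W[...,1]-.11)<.045)&(W[...,2]>.107)
    p=W[m]
    if len(p)>20:
        A=np.c_[p[:,:2]-p[:,:2].mean(0),np.ones(len(p))];c=np.linalg.lstsq(A,p[:,2],rcond=None)[0]
        print(n,len(p),'slope',c.round(3),cv2.minAreaRect(p[:,:2].astype(np.float32)),np.percentile(p[:,2],[5,50,95]))
a=cv2.imread('pics/sceneh.png')[100:280,200:440];b=cv2.imread('pics/wristh.png')
cv2.imwrite('pics/h.png',np.hstack([cv2.resize(a,(400,300)),cv2.resize(b,(400,300))]))
E
```

```text
t 5.33 pos [0.5364 0.0972 0.0914] tool shift mm [ 1.3  1.6 -1.6] yaw 14.12 tilt [-0.0001  0.0008]
[ 0.34686727 -1.01164187 -2.79140171] [ 0.01907653  0.09124665 -0.04278409] 0.02894227889303777
scene 3357 slope [-1.508 -1.011  0.303] ((0.5881026387214661, 0.10580959916114807), (0.08162257820367813, 0.0761299878358841), 89.94243621826172) [0.1202479  0.31991474 0.44925535]
wrist 27253 slope [-0.816 -0.084  0.139] ((0.5813198089599609, 0.10263286530971527), (0.07917287200689316, 0.06111421063542366), 14.61107063293457) [0.12075291 0.12242719 0.18727852]
```

View pics/h.png

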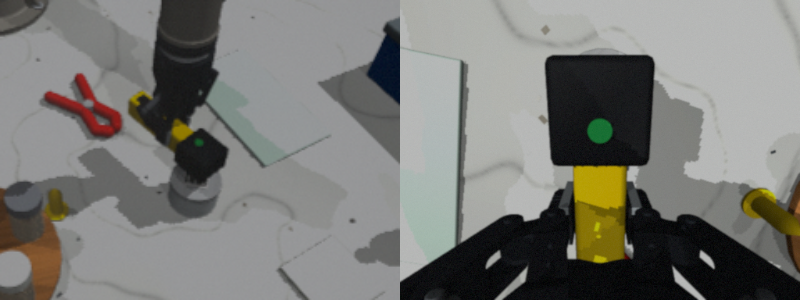

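The head (right pane, around (600,110)) is over the tin, and the reader looks level. I'll check its slope and position, then hold.

```bash
python3 - <<'E'
from h import *
f=cam('wrist');W=cloud(f);v=f['frame'].max(2)
m=(W[...,2]>.112)&(W[...,2]<.135)&(np.hypot(W[...,0]-.593,W[...,1]-.11)<.05)
m[250:]=0
p=W[m];A=np.c_[p[:,:2]-p[:,:2].mean(0),np.ones(len(p))];c=np.linalg.lstsq(A,p[:,2],rcond=None)[0]
d=cv2.minAreaRect(p[:,:2].astype(np.float32));print(len(p),'slope',c.round(3),d)
x=np.array([np.cos(np.radians(14.1)),np.sin(np.radians(14.1))]);print('window',np.array(d[0])+.0025*x)
g=dict(np.load('w.npz'))
from math import *
f2=cv2.imread('pics/w3.png')
# mat centre from wrist picture w3 (pose: approx same camera mount) via tool-relative transform
s=r.state();R1=np.array(s['tcp_rot']);p1=np.array(s['ee_pos'])
Rc=f['R'].T;pc=-f['R'].T@f['t'];Rt=R1.T@Rc;pt=R1.T@(pc-p1)
a=radians(14.04);R0=np.array([[cos(a),sin(a),-.0015],[sin(a),-cos(a),-.0011],[-.0015,.001,-1]]);p0=np.array([.482,.3053,.1406])
f['R']=(R0@Rt).T;f['t']=-f['R']@(p0+R0@pt)
c=np.array([ray(f,u,v,.006) for u,v in((200,47),(355,80),(296,306),(170,290))]);print(c.round(4),c.mean(0))
E
```

```text
21592 slope [0.038 0.009 0.121] ((0.5831165909767151, 0.10823509097099304), (0.07358930259943008, 0.05224642902612686), 14.126860618591309)
window [0.58554127 0.10884413]
[[0.5882 0.3802 0.006 ]
 [0.5954 0.2435 0.006 ]
 [0.3605 0.2288 0.006 ]
 [0.3471 0.3657 0.006 ]] [0.47280913 0.30454742 0.006     ]
```

>>> move_arm([
  {"x":1,"y":1,"z":0,"rx":0,"ry":0,"rz":0,"claw":255},
  {"x":0,"y":0,"z":0,"rx":0,"ry":0,"rz":0,"claw":255},
  {"x":0,"y":0,"z":0,"rx":0,"ry":0,"rz":0,"claw":255},
  {"x":0,"y":0,"z":0,"rx":0,"ry":0,"rz":0,"claw":255},
  {"x":0,"y":0,"z":0,"rx":0,"ry":0,"rz":0,"claw":255},
  {"x":0,"y":0,"z":0,"rx":0,"ry":0,"rz":0,"claw":255},
  {"x":0,"y":0,"z":0,"rx":0,"ry":0,"rz":0,"claw":255},
  {"x":0,"y":0,"z":0,"rx":0,"ry":0,"rz":0,"claw":255},
  {"x":0,"y":0,"z":0,"rx":0,"ry":0,"rz":0,"claw":255},
  {"x":0,"y":0,"z":0,"rx":0,"ry":0,"rz":0,"claw":255},
  {"x":0,"y":0,"z":0,"rx":0,"ry":0,"rz":0,"claw":255},
  {"x":0,"y":0,"z":0,"rx":0,"ry":0,"rz":0,"claw":255},
  {"x":0,"y":0,"z":0,"rx":0,"ry":0,"rz":0,"claw":255},
  {"x":0,"y":0,"z":0,"rx":0,"ry":0,"rz":0,"claw":255},
  {"x":0,"y":0,"z":0,"rx":0,"ry":0,"rz":0,"claw":255},
  {"x":0,"y":0,"z":0,"rx":0,"ry":0,"rz":0,"claw":255},
  {"x":0,"y":0,"z":0,"rx":0,"ry":0,"rz":0,"claw":255},
  {"x":0,"y":0,"z":0,"rx":0,"ry":0,"rz":0,"claw":255},
  {"x":0,"y":0,"z":0,"rx":0,"ry":0,"rz":0,"claw":255},
  {"x":0,"y":0,"z":0,"rx":0,"ry":0,"rz":0,"claw":255},
], newtons=60)

```text
time: 7.15
ee_pos: [0.5381, 0.0947, 0.0913]
tcp_rot: [[0.97, 0.241, 0.0], [0.241, -0.97, -0.0], [-0.0, 0.0, -1.0]]
ft_force: [-0.4, 0.4, -2.3]
gripper_width: 0.0294
grasp_force: 60.6
```

>>> move_arm([
  {"x":0,"y":-4,"z":0,"rx":0,"ry":0,"rz":0,"claw":255},
  {"x":0,"y":-12,"z":0,"rx":0,"ry":0,"rz":0,"claw":255},
  {"x":-1,"y":-22,"z":0,"rx":0,"ry":0,"rz":0,"claw":255},
  {"x":-2,"y":-28,"z":0,"rx":0,"ry":0,"rz":0,"claw":255},
  {"x":-3,"y":-30,"z":0,"rx":0,"ry":0,"rz":0,"claw":255},
  {"x":-3,"y":-30,"z":0,"rx":0,"ry":0,"rz":0,"claw":255},
  {"x":-3,"y":-30,"z":0,"rx":0,"ry":0,"rz":0,"claw":255},
  {"x":-2,"y":-28,"z":6,"rx":0,"ry":0,"rz":0,"claw":255},
  {"x":0,"y":-20,"z":12,"rx":0,"ry":0,"rz":0,"claw":255},
  {"x":0,"y":-11,"z":16,"rx":0,"ry":0,"rz":0,"claw":255},
  {"x":0,"y":-5,"z":16,"rx":0,"ry":0,"rz":0,"claw":255},
  {"x":0,"y":0,"z":10,"rx":0,"ry":0,"rz":0,"claw":255},
  {"x":0,"y":0,"z":5,"rx":0,"ry":0,"rz":0,"claw":255},
  {"x":0,"y":0,"z":0,"rx":0,"ry":0,"rz":0,"claw":255},
  {"x":0,"y":0,"z":0,"rx":0,"ry":0,"rz":0,"claw":255},
], newtons=60)

```text
time: 8.4
ee_pos: [0.4717, 0.3043, 0.0264]
tcp_rot: [[0.971, 0.24, 0.0], [0.24, -0.971, -0.0], [0.0, 0.0, -1.0]]
ft_force: [-0.1, 0.2, -1.3]
gripper_width: 0.029
grasp_force: 60.6
```

```bash
python3 - <<'E'
from h import *
go((.4714,.3047,.0155)); print(r.state()['ft_force'])
E
```

```text
t 8.4 pos [0.4717 0.3043 0.0264] tool shift mm [-0.2 -0.5 10.9] yaw 13.91 tilt [ 0.0002 -0.0004]
[-0.09021367  0.15822273 -1.30875822]
```

>>> move_arm([
  {"x":0,"y":0,"z":6,"rx":0,"ry":0,"rz":0,"claw":255},
  {"x":0,"y":0,"z":3,"rx":0,"ry":0,"rz":0,"claw":255},
  {"x":0,"y":0,"z":1.5,"rx":0,"ry":0,"rz":0,"claw":255},
  {"x":0,"y":0,"z":0,"rx":0,"ry":0,"rz":0,"claw":255},
  {"x":0,"y":0,"z":0,"rx":0,"ry":0,"rz":0,"claw":255},
  {"x":0,"y":0,"z":0,"rx":0,"ry":0,"rz":0,"claw":150},
  {"x":0,"y":0,"z":0,"rx":0,"ry":0,"rz":0,"claw":100},
  {"x":0,"y":0,"z":0,"rx":0,"ry":0,"rz":0,"claw":50},
  {"x":0,"y":0,"z":0,"rx":0,"ry":0,"rz":0,"claw":0},
  {"x":0,"y":0,"z":0,"rx":0,"ry":0,"rz":0,"claw":0},
  {"x":0,"y":0,"z":0,"rx":0,"ry":0,"rz":0,"claw":0},
  {"x":0,"y":0,"z":-10,"rx":0,"ry":0,"rz":0,"claw":0},
  {"x":0,"y":0,"z":-30,"rx":0,"ry":0,"rz":0,"claw":0},
  {"x":0,"y":0,"z":-40,"rx":0,"ry":0,"rz":0,"claw":0},
  {"x":0,"y":0,"z":-40,"rx":0,"ry":0,"rz":0,"claw":0},
  {"x":0,"y":0,"z":-40,"rx":0,"ry":0,"rz":0,"claw":0},
  {"x":0,"y":0,"z":0,"rx":0,"ry":0,"rz":0,"claw":0},
], newtons=60)

```text
time: 9.82
ee_pos: [0.4753, 0.3089, 0.1849]
tcp_rot: [[0.97, 0.242, 0.013], [0.242, -0.97, 0.008], [0.015, -0.005, -1.0]]
ft_force: [1.6, 0.0, -0.0]
gripper_width: 0.0855
grasp_force: 0.0
```

```bash
python3 - <<'E'
from h import *
go((.474,-.212,.2)); s=r.state();print(s['ft_force'],np.round(s['q'],2))
f=cam('wrist');cv2.imwrite('pics/w4.png',f['frame'])
W=cloud(f);H=cv2.cvtColor(f['frame'],cv2.COLOR_BGR2HSV)
m=(W[...,2]>.03)&(W[...,2]<.055)&(H[...,2]<60)&(W[...,0]>.49)&(abs(W[...,1]-.32)<.05)
p=W[m];d=cv2.minAreaRect(p[:,:2].astype(np.float32));print(d,np.percentile(p[:,2],[5,50,95]))
print('reader mid',np.array(d[0])-.055*np.array([.97,.24]),'mat .4728 .3046')
E
```

```text
t 9.82 pos [0.4753 0.3089 0.1849] tool shift mm [-126.8  505.1  -19.4] yaw 13.98 tilt [0.0134 0.0082]
[ 1.64143016  0.00394171 -0.04762954] [-0.1   0.34 -0.68  1.79  0.24  1.08 -2.19]
((0.5269129276275635, 0.31768110394477844), (0.05358272045850754, 0.05120021477341652), 13.787200927734375) [0.04498121 0.0465155  0.04772488]
reader mid [0.47356293 0.3044811 ] mat .4728 .3046
```

View pics/w4.png

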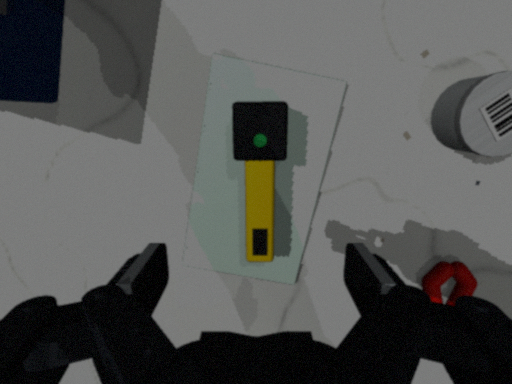

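The reader lies flat in the middle of the mat (head at (260,130)), and the tin is undisturbed. Next is the carousel.

>>> move_arm([
  {"x":-3,"y":12,"z":-2,"rx":0,"ry":0,"rz":0,"claw":0},
  {"x":-8,"y":30,"z":-2,"rx":0,"ry":0,"rz":0,"claw":0},
  {"x":-10,"y":38,"z":-2,"rx":0,"ry":0,"rz":0,"claw":0},
  {"x":-10,"y":38,"z":-2,"rx":0,"ry":0,"rz":0,"claw":0},
  {"x":-10,"y":38,"z":-2,"rx":0,"ry":0,"rz":0,"claw":0},
  {"x":-10,"y":38,"z":-2,"rx":0,"ry":0,"rz":0,"claw":0},
  {"x":-10,"y":38,"z":-2,"rx":0,"ry":0,"rz":0,"claw":0},
  {"x":-10,"y":38,"z":-2,"rx":0,"ry":0,"rz":0,"claw":0},
  {"x":-10,"y":38,"z":-2,"rx":0,"ry":0,"rz":0,"claw":0},
  {"x":-10,"y":38,"z":-2,"rx":0,"ry":0,"rz":0,"claw":0},
  {"x":-10,"y":38,"z":0,"rx":0,"ry":0,"rz":0,"claw":0},
  {"x":-10,"y":38,"z":0,"rx":0,"ry":0,"rz":0,"claw":0},
  {"x":-10,"y":38,"z":0,"rx":0,"ry":0,"rz":0,"claw":0},
  {"x":-6,"y":30,"z":0,"rx":0,"ry":0,"rz":0,"claw":0},
  {"x":0,"y":15,"z":0,"rx":0,"ry":0,"rz":0,"claw":0},
  {"x":0,"y":0,"z":0,"rx":0,"ry":0,"rz":0,"claw":0},
], newtons=60)

```text
time: 11.2
ee_pos: [0.4683, -0.2202, 0.1943]
tcp_rot: [[0.972, 0.235, -0.003], [0.235, -0.972, -0.0], [-0.002, -0.001, -1.0]]
ft_force: [-0.3, 0.8, -0.0]
gripper_width: 0.0856
grasp_force: 0.0
```

```bash
cat > car.py <<'E'
from h import *
def look(f,tag):
    W=cloud(f);H=cv2.cvtColor(f['frame'],cv2.COLOR_BGR2HSV);h,s=H[...,0],H[...,1]
    m=((h>20)&(h<36)&(s>110)&(W[...,2]>.025)&(W[...,2]<.065)&(np.hypot(W[...,0]-.526,W[...,1]+.085)<.05))
    p=W[m]
    if len(p)>8:
        t=p[p[:,2]>p[:,2].max()-.006];print(tag,'post mean',p.mean(0).round(4),'tip',t.mean(0).round(4),len(t))
    n,l,st,c=cv2.connectedComponentsWithStats((abs(W[...,2]-.108)<.006).astype(np.uint8))
    for i in range(1,n):
        p=W[l==i][:,:2]
        if st[i,4]>150:
            (x,y),rr=cv2.minEnclosingCircle(p.astype(np.float32))
            if abs(rr-.025)<.0012 and np.hypot(x-.562,y+.229)<.12: print(tag,'lid',round(x,4),round(y,4),'RED' if np.median(s[l==i])>150 else '')
if __name__=='__main__':
    go((.474,-.212,.2)); s=r.state();print(np.round(s['q'],2))
    for n in('wrist','scene','top'): look(cam(n),n)
E
python3 car.py; python3 -c "
from car import *
look(dict(np.load('w.npz')),'w')"
```

```text
t 11.2 pos [ 0.4683 -0.2202  0.1943] tool shift mm [ 7.5 -6.6 -5.7] yaw 13.57 tilt [-0.0025 -0.    ]
[ 0.67  0.21 -0.36  1.89  0.08  1.06 -1.06]
wrist post mean [ 0.5265 -0.0914  0.046 ] tip [ 0.5258 -0.0882  0.0559] 79
wrist lid 0.6229 -0.2954 
wrist lid 0.551 -0.1406 
wrist lid 0.5182 -0.3079 
wrist lid 0.4736 -0.2121 RED
scene post mean [ 0.5329 -0.0889  0.0432] tip [ 0.529  -0.0883  0.057 ] 8
scene lid 0.4747 -0.2117 RED
scene lid 0.5533 -0.1409 
scene lid 0.5201 -0.308 
scene lid 0.6453 -0.192 
scene lid 0.6247 -0.296 
top post mean [ 0.5237 -0.0849  0.0473] tip [ 0.5253 -0.0856  0.054 ] 15
top lid 0.6422 -0.1901 
top lid 0.6217 -0.2944 
top lid 0.5501 -0.139 
w post mean [ 0.5256 -0.091   0.0463] tip [ 0.5256 -0.0879  0.0566] 50
w lid 0.6192 -0.2962 
w lid 0.551 -0.1403 
w lid 0.518 -0.3079 
w lid 0.4734 -0.2123 RED
```

>>> move_arm([
  {"x":7,"y":-6.5,"z":0,"rx":0,"ry":0,"rz":0,"claw":0},
  {"x":0,"y":0,"z":0,"rx":0,"ry":0,"rz":-0.1,"claw":0},
  {"x":0,"y":0,"z":0,"rx":0,"ry":0,"rz":-0.12,"claw":0},
  {"x":0,"y":0,"z":0,"rx":0,"ry":0,"rz":-0.12,"claw":0},
  {"x":0,"y":0,"z":0,"rx":0,"ry":0,"rz":-0.12,"claw":0},
  {"x":0,"y":0,"z":0,"rx":0,"ry":0,"rz":-0.12,"claw":0},
  {"x":0,"y":0,"z":0,"rx":0,"ry":0,"rz":-0.12,"claw":0},
  {"x":0,"y":0,"z":0,"rx":0,"ry":0,"rz":-0.12,"claw":0},
  {"x":0,"y":0,"z":0,"rx":0,"ry":0,"rz":-0.12,"claw":0},
  {"x":0,"y":0,"z":0,"rx":0,"ry":0,"rz":-0.12,"claw":0},
  {"x":0,"y":0,"z":0,"rx":0,"ry":0,"rz":-0.08,"claw":0},
  {"x":0,"y":0,"z":0,"rx":0,"ry":0,"rz":0,"claw":0},
  {"x":0,"y":0,"z":0,"rx":0,"ry":0,"rz":0,"claw":0},
], newtons=60)

```text
time: 12.43
ee_pos: [0.4757, -0.206, 0.1959]
tcp_rot: [[0.185, 0.983, 0.0], [0.983, -0.185, 0.0], [0.0, 0.0, -1.0]]
ft_force: [-0.9, 0.2, -0.0]
gripper_width: 0.0854
grasp_force: 0.0
```

```bash
python3 - <<'E'
from car import *
go((.4736,-.2121,.083));look(cam('wrist'),'w'); print(np.round(r.state()['q'],2))
E
```

```text
t 12.43 pos [ 0.4757 -0.206   0.1959] tool shift mm [ -6.4  -0.9 112.9] yaw 79.34 tilt [0.0001 0.0003]
w post mean [ 0.5245 -0.0893  0.0477] tip [ 0.5253 -0.0879  0.0559] 89
w lid 0.551 -0.1405 
w lid 0.6431 -0.1917 
w lid 0.4735 -0.2122 RED
w lid 0.6227 -0.2951 
w lid 0.5182 -0.3078 
[ 0.78  0.22 -0.52  1.88  0.13  1.07  0.02]
```

>>> move_arm([
  {"x":-6.5,"y":-1,"z":10,"rx":0,"ry":0,"rz":0,"claw":0},
  {"x":0,"y":0,"z":20,"rx":0,"ry":0,"rz":0,"claw":0},
  {"x":0,"y":0,"z":25,"rx":0,"ry":0,"rz":0,"claw":0},
  {"x":0,"y":0,"z":20,"rx":0,"ry":0,"rz":0,"claw":0},
  {"x":0,"y":0,"z":18,"rx":0,"ry":0,"rz":0,"claw":0},
  {"x":0,"y":0,"z":13,"rx":0,"ry":0,"rz":0,"claw":0},
  {"x":0,"y":0,"z":6,"rx":0,"ry":0,"rz":0,"claw":0},
  {"x":0,"y":0,"z":0,"rx":0,"ry":0,"rz":0,"claw":0},
  {"x":0,"y":0,"z":0,"rx":0,"ry":0,"rz":0,"claw":0},
  {"x":0,"y":0,"z":0,"rx":0,"ry":0,"rz":0,"claw":0},
], newtons=40)

```text
time: 13.32
ee_pos: [0.4738, -0.2144, 0.0846]
tcp_rot: [[0.186, 0.983, 0.002], [0.983, -0.186, -0.001], [-0.001, 0.002, -1.0]]
ft_force: [-0.9, 0.5, -0.9]
gripper_width: 0.0857
grasp_force: 0.0
```

```bash
python3 - <<'E'
from car import *
go((.4736,-.2121,.083));print(r.state()['ft_force'])
E
```

```text
t 13.32 pos [ 0.4738 -0.2144  0.0846] tool shift mm [ 2.3 -0.6  1.6] yaw 79.27 tilt [ 0.0016 -0.0008]
[-0.93304351  0.52415698 -0.88265077]
```

>>> move_arm([
  {"x":2,"y":-0.5,"z":1,"rx":0,"ry":0,"rz":0,"claw":0},
  {"x":0,"y":0,"z":0,"rx":0,"ry":0,"rz":0,"claw":60},
  {"x":0,"y":0,"z":0,"rx":0,"ry":0,"rz":0,"claw":90},
  {"x":0,"y":0,"z":0,"rx":0,"ry":0,"rz":0,"claw":110},
  {"x":0,"y":0,"z":0,"rx":0,"ry":0,"rz":0,"claw":140},
  {"x":0,"y":0,"z":0,"rx":0,"ry":0,"rz":0,"claw":255},
  {"x":0,"y":0,"z":0,"rx":0,"ry":0,"rz":0,"claw":255},
  {"x":0,"y":0,"z":0,"rx":0,"ry":0,"rz":0,"claw":255},
  {"x":0,"y":0,"z":0,"rx":0,"ry":0,"rz":0,"claw":255},
  {"x":0,"y":0,"z":0,"rx":0,"ry":0,"rz":0,"claw":255},
], newtons=40)

```text
time: 14.15
ee_pos: [0.4728, -0.2121, 0.0834]
tcp_rot: [[0.186, 0.983, -0.0], [0.983, -0.186, -0.0], [-0.001, -0.0, -1.0]]
ft_force: [-1.9, 0.2, 6.3]
gripper_width: 0.0489
grasp_force: 41.1
```

```bash
python3 - <<'E'
from car import *
go((.4736,-.2121,.083));s=r.state();print(s['ft_force'],s['ft_torque'],s['grasp_force'],s['gripper_width'])
look(cam('top'),'top')
# per-row arc: n rows of -t about the axis, tool turning with it (chord in tool frame is constant)
t=np.radians(64.8)/20; print('20 rows: chord',2*90*np.sin(t/2),'x part',90*np.sin(t),'radial',90*(1-np.cos(t)),'rz',t)
E
```

```text
t 14.15 pos [ 0.4728 -0.2121  0.0834] tool shift mm [0.2 0.7 0.4] yaw 79.29 tilt [-0.0004 -0.0005]
[-1.9322155   0.24165529  6.31184768] [0.14270958 0.37259092 0.0432122 ] 41.085092425346375 0.04887314634944852
top post mean [ 0.5238 -0.085   0.0477] tip [ 0.5259 -0.085   0.0553] 12
top lid 0.6423 -0.1904 
top lid 0.6222 -0.2942 
top lid 0.5502 -0.1387 
20 rows: chord 5.088702018649185 x part 5.086668103382207 radial 0.143860490192248 rz 0.05654866776461628
```

>>> move_arm([
  {"x":1,"y":0,"z":0,"rx":0,"ry":0,"rz":0.011,"claw":255},
  {"x":2,"y":0.02,"z":0,"rx":0,"ry":0,"rz":0.022,"claw":255},
  {"x":2.5,"y":0.04,"z":0,"rx":0,"ry":0,"rz":0.0278,"claw":255},
  {"x":2.5,"y":0.04,"z":0,"rx":0,"ry":0,"rz":0.0278,"claw":255},
  {"x":2.5,"y":0.04,"z":0,"rx":0,"ry":0,"rz":0.0278,"claw":255},
  {"x":2.5,"y":0.04,"z":0,"rx":0,"ry":0,"rz":0.0278,"claw":255},
  {"x":2.5,"y":0.04,"z":0,"rx":0,"ry":0,"rz":0.0278,"claw":255},
  {"x":2.5,"y":0.04,"z":0,"rx":0,"ry":0,"rz":0.0278,"claw":255},
  {"x":2.5,"y":0.04,"z":0,"rx":0,"ry":0,"rz":0.0278,"claw":255},
  {"x":2.5,"y":0.04,"z":0,"rx":0,"ry":0,"rz":0.0278,"claw":255},
  {"x":2.5,"y":0.04,"z":0,"rx":0,"ry":0,"rz":0.0278,"claw":255},
  {"x":2.5,"y":0.04,"z":0,"rx":0,"ry":0,"rz":0.0278,"claw":255},
  {"x":2.5,"y":0.04,"z":0,"rx":0,"ry":0,"rz":0.0278,"claw":255},
  {"x":2.5,"y":0.04,"z":0,"rx":0,"ry":0,"rz":0.0278,"claw":255},
  {"x":2.5,"y":0.04,"z":0,"rx":0,"ry":0,"rz":0.0278,"claw":255},
  {"x":2.5,"y":0.04,"z":0,"rx":0,"ry":0,"rz":0.0278,"claw":255},
  {"x":2,"y":0.02,"z":0,"rx":0,"ry":0,"rz":0.022,"claw":255},
  {"x":1,"y":0,"z":0,"rx":0,"ry":0,"rz":0.011,"claw":255},
  {"x":0,"y":0,"z":0,"rx":0,"ry":0,"rz":0,"claw":255},
], newtons=40)

```text
time: 15.78
ee_pos: [0.4895, -0.1749, 0.0834]
tcp_rot: [[0.6, 0.8, 0.0], [0.8, -0.6, -0.0], [-0.0, 0.0, -1.0]]
ft_force: [-1.6, 0.4, 6.3]
gripper_width: 0.0487
grasp_force: 41.3
```

```bash
cat >> h.py <<'E'
def arc():
    s=r.state();p=np.array(s['ee_pos'])[:2]-[.5617,-.2295];R=np.array(s['tcp_rot'])
    print('t',round(s['time'],2),'ang',np.degrees(np.arctan2(p[1],p[0])).round(2),'rad',np.hypot(*p).round(4),'yaw+90',np.degrees(np.arctan2(R[1,0],R[0,0])).round(2)+90,'z',s['ee_pos'][2],'F',np.round(s['ft_force'],1),'T',np.round(s['ft_torque'],2),'g',s['grasp_force'],s['gripper_width'],'tilt',R[:2,2].round(4),'q7',s['q'][6])
E
python3 - <<'E'
from car import *
arc()
for n in('top','scene'): look(cam(n),n)
E
```

```text
t 15.78 ang 142.88 rad 0.0905 yaw+90 143.16 z 0.08344410417935443 F [-1.6  0.4  6.3] T [ 0.15  0.48 -0.11] g 41.30741000175476 0.04871926058596577 tilt [ 0.     -0.0004] q7 -0.5514374206263278
top post mean [ 0.5239 -0.0851  0.0475] tip [ 0.5256 -0.0855  0.0532] 19
top lid 0.6504 -0.2298 
top lid 0.5901 -0.1437 
scene post mean [ 0.533  -0.089   0.0434] tip [ 0.5291 -0.0882  0.0562] 11
scene lid 0.4897 -0.28 
scene lid 0.5932 -0.1448 
scene lid 0.5889 -0.3158 
scene lid 0.6531 -0.2316
```

>>> move_arm([
  {"x":1.08,"y":0.01,"z":0,"rx":0,"ry":0,"rz":0.012,"claw":255},
  {"x":2.16,"y":0.03,"z":0,"rx":0,"ry":0,"rz":0.024,"claw":255},
  {"x":3.24,"y":0.06,"z":0,"rx":0,"ry":0,"rz":0.036,"claw":255},
  {"x":3.24,"y":0.06,"z":0,"rx":0,"ry":0,"rz":0.036,"claw":255},
  {"x":3.24,"y":0.06,"z":0,"rx":0,"ry":0,"rz":0.036,"claw":255},
  {"x":3.24,"y":0.06,"z":0,"rx":0,"ry":0,"rz":0.036,"claw":255},
  {"x":3.24,"y":0.06,"z":0,"rx":0,"ry":0,"rz":0.036,"claw":255},
  {"x":3.24,"y":0.06,"z":0,"rx":0,"ry":0,"rz":0.036,"claw":255},
  {"x":3.24,"y":0.06,"z":0,"rx":0,"ry":0,"rz":0.036,"claw":255},
  {"x":3.24,"y":0.06,"z":0,"rx":0,"ry":0,"rz":0.036,"claw":255},
  {"x":3.24,"y":0.06,"z":0,"rx":0,"ry":0,"rz":0.036,"claw":255},
  {"x":3.24,"y":0.06,"z":0,"rx":0,"ry":0,"rz":0.036,"claw":255},
  {"x":3.24,"y":0.06,"z":0,"rx":0,"ry":0,"rz":0.036,"claw":255},
  {"x":3.24,"y":0.06,"z":0,"rx":0,"ry":0,"rz":0.036,"claw":255},
  {"x":3.24,"y":0.06,"z":0,"rx":0,"ry":0,"rz":0.036,"claw":255},
  {"x":2.16,"y":0.03,"z":0,"rx":0,"ry":0,"rz":0.024,"claw":255},
  {"x":2.16,"y":0.03,"z":0,"rx":0,"ry":0,"rz":0.024,"claw":255},
  {"x":1.08,"y":0.01,"z":0,"rx":0,"ry":0,"rz":0.012,"claw":255},
  {"x":0,"y":0,"z":0,"rx":0,"ry":0,"rz":0,"claw":255},
], newtons=40)

```text
time: 17.47
ee_pos: [0.5298, -0.145, 0.0834]
tcp_rot: [[0.935, 0.355, 0.001], [0.355, -0.935, -0.0], [0.0, 0.001, -1.0]]
ft_force: [-1.1, -0.3, 5.1]
gripper_width: 0.0489
grasp_force: 41.3
```

```bash
python3 - <<'E'
from car import *
arc()
for n in('top','scene'): look(cam(n),n)
E
```

```text
t 17.47 ang 110.67 rad 0.0903 yaw+90 110.82 z 0.0834439932294905 F [-1.1 -0.3  5.1] T [ 0.11  0.37 -0.15] g 41.322932839393616 0.048928096131920826 tilt [ 0.0006 -0.0004] q7 -1.1485932215398056
top post mean [ 0.5231 -0.0829  0.0472] tip [ 0.5247 -0.0851  0.0557] 7
scene post mean [ 0.533  -0.0893  0.0437] tip [ 0.5295 -0.0879  0.0565] 11
scene lid 0.5394 -0.3157 
scene lid 0.6345 -0.1738 
scene lid 0.6386 -0.28
```

>>> move_arm([
  {"x":0.9,"y":0.01,"z":0,"rx":0,"ry":0,"rz":0.01,"claw":255},
  {"x":1.8,"y":0.02,"z":0,"rx":0,"ry":0,"rz":0.02,"claw":255},
  {"x":1.8,"y":0.02,"z":0,"rx":0,"ry":0,"rz":0.02,"claw":255},
  {"x":1.8,"y":0.02,"z":0,"rx":0,"ry":0,"rz":0.02,"claw":255},
  {"x":1.8,"y":0.02,"z":0,"rx":0,"ry":0,"rz":0.02,"claw":255},
  {"x":0.9,"y":0.01,"z":0,"rx":0,"ry":0,"rz":0.01,"claw":255},
  {"x":0.7,"y":0,"z":0,"rx":0,"ry":0,"rz":0.008,"claw":255},
  {"x":0,"y":0,"z":0,"rx":0,"ry":0,"rz":0,"claw":255},
  {"x":0,"y":0,"z":0,"rx":0,"ry":0,"rz":0,"claw":255},
  {"x":0,"y":0,"z":0,"rx":0,"ry":0,"rz":0,"claw":255},
], newtons=40)

```text
time: 18.4
ee_pos: [0.5391, -0.1421, 0.0835]
tcp_rot: [[0.968, 0.253, 0.001], [0.253, -0.968, -0.0], [0.001, 0.001, -1.0]]
ft_force: [-0.7, 0.4, 5.0]
gripper_width: 0.0489
grasp_force: 41.3
```

```bash
python3 - <<'E'
from car import *
arc()
f=cam('scene');look(f,'scene');g=cam('top');look(g,'top')
cv2.imwrite('pics/z.png',np.hstack([cv2.resize(f['frame'][130:330,60:320],(400,308)),cv2.resize(g['frame'][60:260,210:470],(400,308))]))
E
```

```text
t 18.4 ang 104.52 rad 0.0903 yaw+90 104.65 z 0.08345599801118882 F [-0.7  0.4  5. ] T [ 0.04  0.35 -0.14] g 41.29155993461609 0.04885423205519215 tilt [ 0.001  -0.0004] q7 -1.256091509344161
scene post mean [ 0.533  -0.0889  0.0434] tip [ 0.5295 -0.0878  0.0564] 11
scene lid 0.4746 -0.2239 
scene lid 0.5301 -0.3125 
scene lid 0.64 -0.1821 
scene lid 0.6326 -0.2873 
top post mean [ 0.5228 -0.0835  0.0475] tip [ 0.5251 -0.0848  0.0552] 11
```

View pics/z.png

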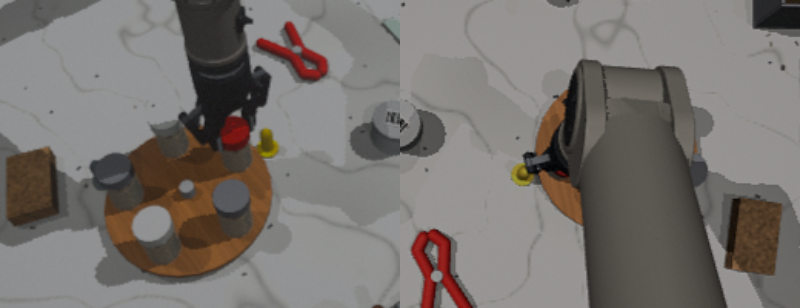

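The jar with the red lid is gripped right behind the yellow post, at (235,135) beside (268,145) in the left pane. The other lids put the jar at 104.0°, against 104.0° for the post.

```bash
python3 -c "
from bench import r
print(r.sign_off())"
```

```text
the job is handed in; nothing more can be done
None
```

The job is handed in, but the sign-off returned no verdict. The reader was held level about 3 cm above the tag for about 1.6 s and laid back flat in the middle of the mat. The red-lidded jar now stands squarely at the yellow post with its lid still gripped, at about 18 s of the 58 s allowed.

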